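Sort tube fittings into the stock trays of a welding bench

TASK

Clear the five loose stainless fittings off the welding bench: put the large elbow, the small elbow, the reducer and both clamp ferrules each into the blue tray that already holds a fitting of the same kind and size. Set each one down gently, not dropped, on the tray's floor beside the fitting already there, not on top of it or on the rim: the elbows lying flat, the reducer and the ferrules standing on their wide ends, and leave them all let go and at rest.

Things in the scene. Friction and masses are not known exactly. Their poses are not given: they have to be found in the camera images.
- elbow_large_center (a point): Large stainless 90-degree elbow lying flat: tube 38 mm diameter, bend radius 57 mm to its centreline, 170 g. Point: mid-bend on the tube's centreline, 19 mm up; x level, outward from the bend (hollow side to back of bend), z up. Reaches 19 mm ahead of the point along x, its two ends 36 mm behind, 60 mm either side in y. Grip across the tube at the point, closing along x.
- elbow_small_center (a point): Small stainless 90-degree elbow lying flat: tube 25.4 mm diameter, bend radius 38 mm to its centreline, 75 g. Point: mid-bend on the tube's centreline, 12.7 mm up; x level, outward from the bend, z up. Reaches 13 mm ahead of the point along x, its two ends 26 mm behind, 42 mm either side in y. Grip across the tube at the point, closing along x.
- reducer_center (a point): Stainless concentric reducer standing on its wide end, 66 mm tall, round about z (up), 110 g: 38 mm diameter for the lowest 12 mm, then a cone, then a straight collar of 25 mm diameter from 38 to 66 mm up. Point: on its axis, half-way up (33 mm). Grip the collar, 5 to 33 mm above the point, from any side.
- ferrule_a_center (a point): One of two identical stainless clamp ferrules standing on the flange, 28.6 mm tall, round about z (up), 90 g: flange 50.5 mm diameter, 3 mm thick at the edge, sloping up to the neck at 6.5 mm; neck 38 mm diameter to the top. Point: on its axis, half-way up (14.3 mm). Grip the neck from any side, fingertips above the flange (8 mm up).
- ferrule_b_center (a point): One of two identical stainless clamp ferrules standing on the flange, 28.6 mm tall, round about z (up), 90 g: flange 50.5 mm diameter, 3 mm thick at the edge, sloping up to the neck at 6.5 mm; neck 38 mm diameter to the top. Point: on its axis, half-way up (14.3 mm). Grip the neck from any side, fingertips above the flange (8 mm up).
- tray_elbow_large_floor (a point): Fixed blue open tray, one of four alike in a row, 176 (x) x 154 (y) x 30 mm high, floor and walls 3 mm. Point: top of its floor, 30 mm to the front of its middle; x to the back (away from the robot), z up; inner walls at x -55, +115, y -74, +74 mm. Holds a large elbow, fixed, mid-bend at x +90, back of bend to +x; another fits nested in front with mid-bend at x 0 to +12, y 0, turned alike.
- tray_elbow_small_floor (a point): Fixed blue open tray, one of four alike in a row, 176 (x) x 154 (y) x 30 mm high, floor and walls 3 mm. Point: top of its floor, 30 mm to the front of its middle; x to the back (away from the robot), z up; inner walls at x -55, +115, y -74, +74 mm. Holds a small elbow, fixed, mid-bend at x +90, back of bend to +x; free in front of x +60.
- tray_reducer_floor (a point): Fixed blue open tray, one of four alike in a row, 176 (x) x 154 (y) x 30 mm high, floor and walls 3 mm. Point: top of its floor, 30 mm to the front of its middle; x to the back (away from the robot), z up; inner walls at x -55, +115, y -74, +74 mm. Holds a reducer, fixed, standing at x +75, y 0; free in front of x +50.
- tray_ferrule_floor (a point): Fixed blue open tray, one of four alike in a row, 176 (x) x 154 (y) x 30 mm high, floor and walls 3 mm. Point: top of its floor, 30 mm to the front of its middle; x to the back (away from the robot), z up; inner walls at x -55, +115, y -74, +74 mm. Holds a clamp ferrule, fixed, standing at x +75, y 0; free in front of x +45, room for two side by side at y -36 and +36.

How it is judged:
By the outcome, as a careful person would: the job done as asked, in the order asked, and still so for the second after the job is handed in, with the robot touching nothing.
It also fails if it takes over 134 s, if anything falls off the work surface, if the arm or the gripper's body presses on something with over 40 N, if the wrist force passes 120 N, or if a joint passes its speed limit or range.

ROBOT

A 6-joint arm with a two-finger parallel gripper is mounted at the origin on the work surface. World frame = base frame: x ahead of the robot, y to its left, z up, the work surface at z = 0. Lengths are in m, angles in rad, forces in N, time in s.
With the tool pointing down it reaches from about 0.425 to 0.95 m from the base axis. Payload 3.5 kg.
Tool frame: the origin (TCP) lies midway between the tips of the shut fingers; the grasp point (between the pads) lies 19 mm behind it; z points along the fingers, y is the line along which they close (so a half turn about z gives the same grasp; the last joint's range is limited). The gripper opens to 85 mm and grips with 20 to 120 N. Pads are 22 mm wide; open, the fingers measure 114 mm over their backs; the gripper's body (76 mm by 85 mm) begins 54 mm behind the grasp point. The pads swing forward as they close: fully open they stand 13 mm farther back than shut.
Start: joints at [1.023, 0.286, 1.577, -0, 1.279, -0.15], TCP at [0.261, 0.622, 0.231] pointing down, gripper open.
Joint ranges: [-2.77, 2.77], [-0.9, 2.22], [0.21, 2.48], [-1.53, 4.67], [0.24, 2.81], [-2.84, 2.84]. Speed limits (rad/s): [2.79, 2.79, 3.14, 3.14, 3.14, 3.14].

INTERFACE

Orientations are given as a unit quaternion [x, y, z, w].
In Python, from plant import get_state, read_camera, ctrl gives the robot as it stands.
- The arm moves only by the shell command python3 -m crank 'ROWS' [FORCE]. ROWS is JSON, a list of rows, each a list of 3 entries, a list of its own where there are three numbers: the shift along the tool's x, y, z in mm, then the turn about the tool's z in degrees, then the closure in counts, from 0 (fully open) to 255 (shut). In form: [[[tx, ty, tz], yaw, claw], ...]. A call has 1 to 10 rows; each row is the pose to reach, as a shift and turn from the pose commanded when the call began, along the tool's axes at that moment; what a row does not reach only later rows make up. A row lasts 1/10 s, in which the tool goes at most 50 mm and 8.59 degrees, less where a joint would pass 70% of its speed; a pose out of reach is approached as far as the arm can. A call with a gripper value outside its range is refused whole. The fingers move at their own pace and stop on an object; FORCE is the grip in N (left out, the last holds). Time passes only in rows, so rows that repeat a pose let the fingers close. It gives the time, the measured TCP pose, the force, the opening and the grip force at its end, in the units of the state.
- get_state(): the state, without advancing time (a new reading comes with each control period).
- read_camera(name): name is "side" or "top"; returns a dict with "frame" (384x512x3 uint8, blue, green, red), "range_z" (384x512 float32, m along the optical axis (not along the pixel's ray), 0 where there is no reading), "vfov" (degrees; the focal length in pixels is half the picture's height over the tangent of half this angle, whatever the lens; pixels are square), "cx", "cy" (the principal point, pixels), "k1" (the pictures are not rectified: a ray, as slopes to the right and down, at radius r is drawn at 1 + k1 r^2 times it, then the intrinsics apply), "origin" and "orientation" of the camera in the world. Camera axes: x right, y down, z forward; pixel columns grow to the right and rows downward; lengths in m; the calibration is good to about 2 mm. A picture is of the moment at which its call begins.
- ctrl.sign_off(): hands the job in; it is judged then, once.
The state is a dict: "time": time; "qpos": joint angles; "dq": joint speeds; "joint_efforts": joint torques, N m; "eef_pos": TCP position; "tcp_rot": TCP orientation; "contact_force": force on the tool from outside, world axes, zero at the start; "wrist_torque": the same for the moment, N m; "opening": opening from 0.0 (shut) to 1.0 (fully open); "finger_force": force on a finger pad.
Only numpy, scipy, OpenCV 4.12 (cv2) and the standard library are available. Lean on these libraries where they do the work, as an engineer would, in place of code of your own. Each camera call takes 0.05 s, during which the arm holds its last target. There are 200 camera calls.

## Working session

There is one attempt and no reset: what is moved stays moved. The work goes in short steps, Python scripts to look and compute and a shell command to move; the robot and the scene stay as the last step left them, time stands still between calls to the robot, and variables do not carry over. Pictures are saved under pics/ and viewed, at most 14 in all, crops included, and the job is handed in when it is done.

```bash
mkdir -p pics; ls; cat > h.py <<'E'
import numpy as np, cv2, json
from scipy.spatial.transform import Rotation as R
from plant import get_state, read_camera, ctrl
def points(c):
    h,w=c["range_z"].shape
    f=h/2/np.tan(np.radians(c["vfov"])/2)
    K=np.array([[f,0,c["cx"]],[0,f,c["cy"]],[0,0,1.]])
    v,u=np.mgrid[:h,:w]
    uv=np.stack([u,v],-1).reshape(-1,1,2).astype(np.float64)
    n=cv2.undistortPoints(uv,K,np.array([c["k1"],0,0,0.])).reshape(h,w,2)
    z=c["range_z"]
    P=np.dstack([n[...,0]*z,n[...,1]*z,z])
    W=P@R.from_quat(c["orientation"]).as_matrix().T+np.array(c["origin"])
    W[z==0]=np.nan
    return W
E
python3 - <<'E'
from h import *
s=get_state(); print(s)
for n in("top","side"):
    c=read_camera(n); cv2.imwrite(f"pics/{n}0.png",c["frame"]); np.savez(f"{n}0.npz",**c)
    print(n,{k:c[k] for k in("vfov","cx","cy","k1","origin","orientation")})
    W=points(c); np.save(f"{n}0_W.npy",W)
E
```

```text
pics
{'time': 0.0, 'qpos': array([ 1.02299954e+00,  2.87195903e-01,  1.57823664e+00, -5.49860877e-06,
        1.27859209e+00, -1.50030262e-01]), 'dq': array([ 1.22021298e-03,  9.77790812e-04, -2.01584254e-03,  5.65091678e-05,
       -2.25667380e-03,  7.37010021e-04]), 'joint_efforts': array([ 8.76889976e-05, -4.05957699e+01, -2.92638570e+01, -8.91631430e-05,
        5.60696237e-03, -9.05798103e-07]), 'eef_pos': array([0.26110214, 0.62171666, 0.22989473]), 'tcp_rot': array([ 1.97573802e-01,  9.80287261e-01, -1.14361990e-03, -4.13245784e-04]), 'contact_force': array([-0.28272621,  0.11135867,  0.69501285]), 'wrist_torque': array([ 0.06114624, -0.03127908, -0.03567921]), 'finger_force': 0.0, 'opening': 1.0000307399443042}
top {'vfov': 49.43327865710928, 'cx': 254.25432856095324, 'cy': 187.88084049225506, 'k1': -0.08936155447621269, 'origin': array([ 0.47032933, -0.00181528,  0.91530124]), 'orientation': array([-0.70464112,  0.70918529, -0.0172146 ,  0.01551687])}
side {'vfov': 43.97658451203289, 'cx': 255.45161437121538, 'cy': 187.63840575437146, 'k1': 0.011431423047613371, 'origin': array([ 0.45294832, -0.7959291 ,  0.95625053]), 'orientation': array([ 0.93642525, -0.05418034,  0.01744914, -0.34621926])}
```

View pics/top0.png

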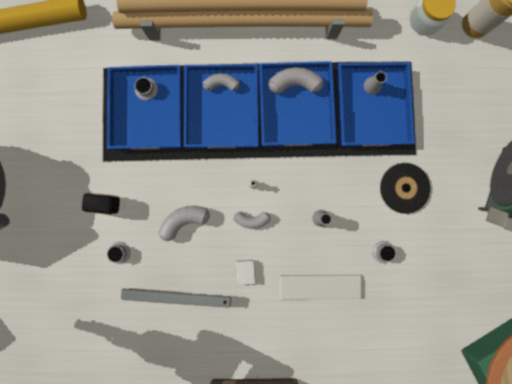

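View pics/side0.png

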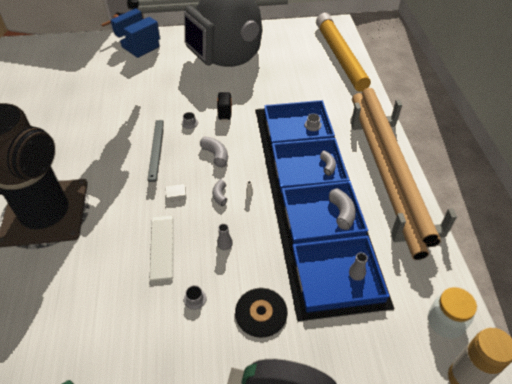

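```bash
cat > m.py <<'E'
from h import *
from scipy.optimize import least_squares
def elbow_res(p,Q,r,B,L=9e-3):
    d=Q[:,:2]-p[:2]; c,s=np.cos(p[2]),np.sin(p[2])
    x=d@[c,s]+B; y=np.abs(d@[-s,c])          # about bend centre, symmetric
    a=np.arctan2(y,x); rad=np.hypot(x,y)
    u=(x+y)/2**.5; t=(y-x)/2**.5               # beyond 45deg: along-radial u, tangent t
    lat=np.where(a<=np.pi/4,rad-B,u-B); ex=np.where(a>np.pi/4,np.clip(t-L,0,None),0)
    return np.hypot(np.hypot(lat,Q[:,2]-p[3]-r)-r,ex)
def round_res(p,Q,prof):
    rad=np.hypot(*(Q[:,:2]-p[:2]).T); return rad-np.interp(Q[:,2]-p[2],*prof)
def crop(W,cx,cy,rad,zlo,zhi):
    Q=W.reshape(-1,3); m=(np.hypot(Q[:,0]-cx,Q[:,1]-cy)<rad)&(Q[:,2]>zlo)&(Q[:,2]<zhi)
    return Q[m]
RED=([0,.012,.038,.066],[.019,.019,.0125,.0125]); FER=([0,.003,.0065,.0286],[.02525,.02525,.019,.019])
def fit_elbow(W,x0,y0,r,B,z0):
    Q=crop(W,x0,y0,.085 if r>.015 else .06,z0+.008,z0+2.4*r); best=None
    for a in np.arange(0,6.28,.785):
        f=least_squares(lambda p:elbow_res([*p,z0],Q,r,B),[x0,y0,a],loss="soft_l1",f_scale=.002,x_scale=[.01,.01,.3])
        if best is None or f.cost<best.cost: best=f
    return best.x,len(Q),np.sqrt(np.median(best.fun**2))
def fit_round(W,x0,y0,prof,z0,zlo,rad=.04):
    Q=crop(W,x0,y0,rad,z0+zlo,z0+prof[0][-1]-.001)
    f=least_squares(lambda p:round_res([*p,z0],Q,prof),[x0,y0],loss="soft_l1",f_scale=.002,x_scale=.01)
    return f.x,len(Q),np.sqrt(np.median(f.fun**2))
E
python3 - <<'E'
from m import *
T=np.load("top0_W.npy"); S=np.load("side0_W.npy")
for n,(u,v) in dict(fa=(118,252),fb=(385,252),EL=(185,220),ES=(253,218),RD=(323,218),tf=(145,120),tes=(220,110),tel=(298,120),tr=(375,120),bench=(150,180),blk=(246,272),plate=(320,288),bar=(180,297),disc=(406,170),cube=(100,204),tip=(253,184),rim=(182,110)).items():
    print(n,T[v,u].round(4))
for n,(u,v) in dict(tf=(290,122),tr=(325,280)).items(): print("S",n,S[v,u].round(4))
for nm,W in(("top",T),("side",S)):
    print(nm)
    for n,(u,v),r,B in(("EL",(185,220),.019,.057),("ES",(253,218),.0127,.038),("tEL",(297,78),.019,.057),("tES",(221,82),.0127,.038)):
        x,y,_=T[v,u]; z0=0 if n[0]!="t" else np.nanmedian(T[120:135,215:300][...,2])
        p,k,e=fit_elbow(W,x,y,r,B,0 if n[0]!="t" else .006); print(n,p[:2].round(4),np.degrees(p[2]).round(1),k,e.round(4))
    for n,(u,v),pr,z0,zlo in(("fa",(118,252),FER,0,.008),("fb",(385,252),FER,0,.008),("RD",(323,218),RED,0,.005),("tF",(146,88),FER,.006,.008),("tR",(376,82),RED,.006,.03)):
        x,y,_=T[v,u]; p,k,e=fit_round(W,x,y,pr,z0,zlo); print(n,p.round(4),k,e.round(4))
E
```

```text
fa [0.3762 0.2876 0.0297]
fb [ 0.3727 -0.2818  0.0317]
EL [0.4442 0.1426 0.0346]
ES [ 0.4473 -0.001   0.0243]
RD [ 0.4474 -0.1434  0.0676]
tf [0.664  0.2363 0.0092]
tes [0.6852 0.0704 0.0059]
tel [ 0.6617 -0.1016  0.0066]
tr [ 0.662  -0.2738  0.0049]
bench [0.5315 0.2255 0.0023]
blk [0.3322 0.0147 0.0212]
plate [ 0.2948 -0.1447  0.0126]
bar [0.2817 0.1541 0.0333]
disc [ 0.5495 -0.3385  0.0118]
cube [0.4785 0.3168 0.0581]
tip [ 0.5187 -0.0015  0.0465]
rim [6.874e-01 1.556e-01 4.000e-04]
S tf [0.6724 0.2573 0.0053]
S tr [ 0.6652 -0.2778  0.0061]
top
EL [0.4516 0.1538] 25.5 992 0.001
ES [0.438  0.0018] 178.5 430 0.0008
tEL [ 0.7578 -0.097 ] 361.4 1554 0.0036
tES [0.7489 0.0607] 201.9 652 0.005
fa [0.372  0.2956] 85 0.0006
fb [ 0.3705 -0.2871] 74 0.0011
RD [ 0.4467 -0.1498] 153 0.0003
tF [0.736  0.2356] 78 0.0005
tR [ 0.7387 -0.2678] 116 0.0004
side
EL [0.4532 0.1514] 21.2 498 0.0015
ES [4.389e-01 4.000e-04] 181.8 261 0.0011
tEL [ 0.7582 -0.097 ] 359.3 1243 0.0065
tES [0.7497 0.0688] 162.5 351 0.0059
fa [0.3739 0.2955] 83 0.0011
fb [ 0.3718 -0.2869] 117 0.0008
RD [ 0.4473 -0.1482] 241 0.0007
tF [0.7367 0.2361] 81 0.0014
tR [ 0.7408 -0.2672] 126 0.0006
```

```bash
cat > plan.py <<'E'
import sys
from h import *
def plan(x,y,z,phi):
    "shift in tool axes (mm), yaw (deg) from the present pose to TCP x,y,z, closing line heading phi (deg, mod 180)"
    s=get_state(); M=R.from_quat(s["tcp_rot"]).as_matrix()
    d=M.T@(np.array([x,y,z])-s["eef_pos"])*1000
    h=np.degrees(np.arctan2(M[1,1],M[0,1])); yaw=(h-phi+90)%180-90
    print("tcp",s["eef_pos"].round(4),"head",h.round(1),"-> shift",d.round(1),"yaw",round(yaw,1),"q6",np.degrees(s["qpos"][5]).round())
if __name__=="__main__": plan(*map(float,sys.argv[1:5]))
E
python3 - <<'E'
from m import *
T=np.load("top0_W.npy"); S=np.load("side0_W.npy")
for nm,W in(("top",T),("side",S)):
    f=np.load(nm+"0.npz")["frame"].astype(int); W=W.copy()
    def zmed(x0,x1,y0,y1):
        m=(W[...,0]>x0)&(W[...,0]<x1)&(W[...,1]>y0)&(W[...,1]<y1); return np.nanmedian(W[m][:,2]).round(4)
    print(nm,"bench",zmed(.39,.41,-.05,.05),zmed(.38,.42,-.24,-.2),zmed(.4,.43,.22,.24),"floors",[zmed(.63,.67,y-.03,y+.03) for y in(.236,.068,-.1,-.268)])
    blue=f[...,0]-f[...,2]>40
    bm=blue&(W[...,0]>.55)&(W[...,0]<.85); print("blue",np.nanpercentile(W[bm],[1,99],axis=0).round(3).tolist())
    W[cv2.dilate(blue.astype(np.uint8),np.ones((3,3)))>0]=np.nan
    for n,x,y,r,B in(("EL",.452,.152,.019,.057),("tEL",.755,-.1,.019,.057),("ES",.439,.001,.0127,.038),("tES",.752,.068,.0127,.038)):
        p,k,e=fit_elbow(W,x,y,r,B,.003 if n[0]=="t" else 0); print(n,p[:2].round(4),np.degrees(p[2]).round(1),k,e.round(4))
E
python3 plan.py .452 .152 .12 23
```

```text
top bench 0.0005 0.0006 0.0003 floors [np.float64(0.0064), np.float64(0.0066), np.float64(0.0065), np.float64(0.0066)]
blue [[0.603, -0.344, 0.003], [0.781, 0.31, 0.036]]
EL [0.4516 0.1538] 25.5 992 0.001
tEL [ 0.7532 -0.094 ] 362.2 857 0.0031
ES [0.438  0.0018] 178.5 430 0.0008
tES [0.7491 0.0668] 360.2 308 0.0028
side bench -0.0 0.0002 0.0008 floors [np.float64(0.0061), np.float64(0.0061), np.float64(0.0062), np.float64(0.0063)]
blue [[0.604, -0.347, 0.002], [0.783, 0.311, 0.036]]
EL [0.4532 0.1514] 21.2 498 0.0015
tEL [ 0.7547 -0.0992] -2.5 584 0.0028
ES [4.389e-01 4.000e-04] 181.8 261 0.0011
tES [0.7503 0.0628] -5.1 173 0.0026
tcp [0.2611 0.6218 0.23  ] head 67.2 -> shift [-358.  -358.9  110.7] yaw 44.2 q6 -9.0
```

```bash
python3 -m crank '[[[-15,-15,5],4,0],[[-45,-45,14],9,20],[[-78,-78,24],14,40],[[-112,-112,35],20,50],[[-146,-146,45],26,50],[[-180,-180,56],32,50],[[-214,-214,66],38,50],[[-248,-248,77],44,50],[[-282,-282,87],44,50],[[-314,-314,97],44,50]]' 60
python3 plan.py .4524 .1526 .10 23.3
```

```text
time: 1.1
eef_pos: [0.4294, 0.2092, 0.1337]
tcp_rot: [0.55, 0.835, -0.0, -0.0]
contact_force: [0.8, 0.0, 0.4]
opening: 0.803
finger_force: 0.0
tcp [0.4294 0.2092 0.1337] head 23.2 -> shift [-61.1  -1.1  33.7] yaw -0.1 q6 -9.0
```

```bash
python3 -m crank '[[[0,0,0],0,50],[[0,0,0],0,50]]'; python3 plan.py .4524 .1526 .10 23.3
```

```text
time: 1.3
eef_pos: [0.4292, 0.2103, 0.1338]
tcp_rot: [0.552, 0.834, -0.0, -0.001]
contact_force: [-0.2, 0.2, -0.2]
opening: 0.805
finger_force: 0.0
tcp [0.4292 0.2103 0.1338] head 23.0 -> shift [-62.1  -1.2  33.8] yaw -0.3 q6 -9.0
```

```bash
python3 -m crank '[[[-15,0,8],0,50],[[-40,-1,22],0,50],[[-58,-1,34],0,50],[[-62,-1,44],0,50],[[-62,-1,60],0,50],[[-62,-1,80],0,50],[[-62,-1,100],0,50],[[-62,-1,116],0,50],[[-62,-1,124],0,50],[[-62,-1,128],0,50]]'
python3 -m crank '[[[0,0,0],0,50],[[0,0,0],0,100],[[0,0,0],0,150],[[0,0,0],0,200],[[0,0,0],0,255],[[0,0,0],0,255],[[0,0,0],0,255],[[0,0,0],0,255]]' 60
python3 - <<'E'
from h import *
cv2.imwrite("pics/s1.png",cv2.resize(read_camera("side")["frame"][60:320,100:400],None,fx=2,fy=2))
E
python3 plan.py .6705 -.0998 .12 0.4
```

```text
time: 2.3
eef_pos: [0.4521, 0.1548, 0.0056]
tcp_rot: [0.55, 0.835, -0.0, -0.001]
contact_force: [-0.1, 0.2, 0.5]
opening: 0.806
finger_force: 0.0
time: 3.1
eef_pos: [0.4535, 0.154, 0.0076]
tcp_rot: [0.551, 0.835, 0.0, 0.0]
contact_force: [-2.8, 0.5, 6.0]
opening: 0.43
finger_force: 58.0
tcp [0.4535 0.154  0.0076] head 23.2 -> shift [-318.7   99.7 -112.3] yaw 22.8 q6 -17.0
```

View pics/s1.png

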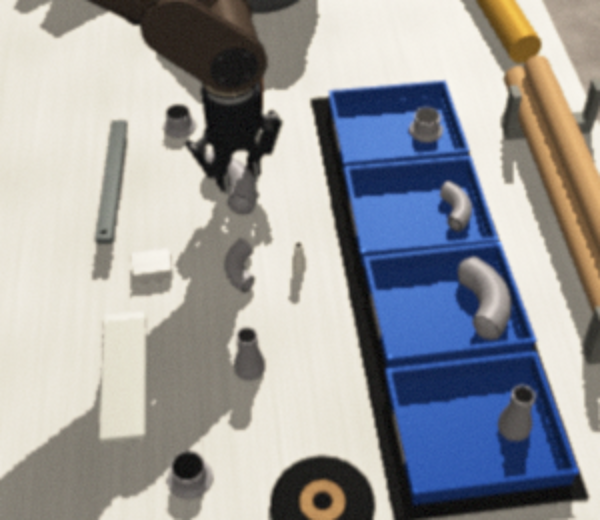

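```bash
python3 -m crank '[[[0,0,-5],0,255],[[0,0,-20],0,255],[[0,0,-45],0,255],[[0,0,-75],0,255],[[0,0,-100],0,255],[[0,0,-110],0,255],[[0,0,-115],0,255],[[0,0,-115],0,255]]'
python3 - <<'E'
from h import *
cv2.imwrite("pics/s2.png",cv2.resize(read_camera("side")["frame"][60:260,150:400],None,fx=3,fy=3))
E
python3 plan.py .6705 -.0998 .12 0.4
```

```text
time: 3.95
eef_pos: [0.4526, 0.1537, 0.121]
tcp_rot: [0.55, 0.835, -0.0, -0.0]
contact_force: [0.0, -0.3, -2.6]
opening: 0.429
finger_force: 58.6
tcp [0.452  0.1537 0.1202] head 23.2 -> shift [-3.190e+02  1.009e+02 -1.000e-01] yaw 22.8 q6 -17.0
```

View pics/s2.png

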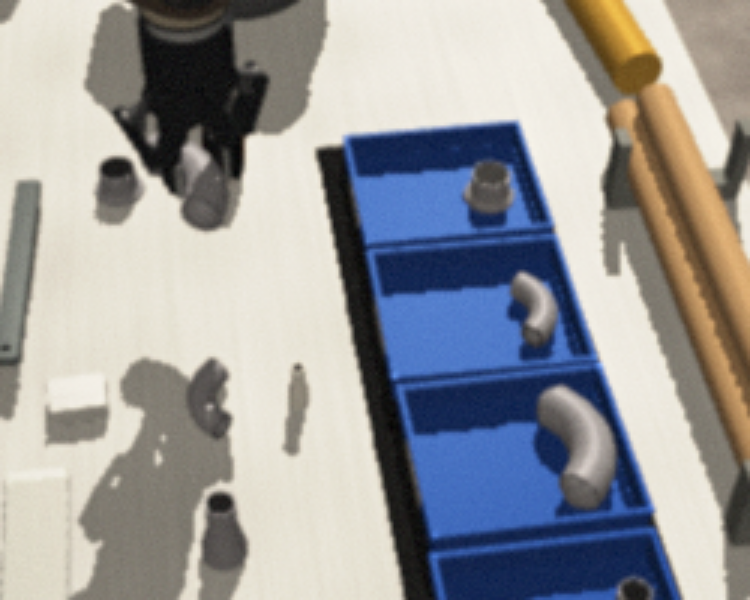

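```bash
python3 -m crank '[[[-12,4,0],2,255],[[-40,13,0],5,255],[[-80,25,0],8,255],[[-122,39,0],11,255],[[-166,53,0],14,255],[[-210,66,0],17,255],[[-252,80,0],20,255],[[-288,91,0],22,255],[[-310,98,0],23,255],[[-319,101,0],23,255]]'
python3 -m crank '[[[0,0,10],0,255],[[0,0,30],0,255],[[0,0,45],0,255],[[0,0,50],0,255],[[0,0,50],0,255]]'
python3 - <<'E'
from m import *
c=read_camera("side"); W=points(c); f=c["frame"].astype(int)
cv2.imwrite("pics/s3.png",cv2.resize(c["frame"][100:300,230:430],None,fx=3,fy=3))
W[f[...,0]-f[...,2]>30]=np.nan
Q=crop(W,.67,-.1,.08,.05,.11); 
b=f[...,2][:,:]; print(len(Q),np.percentile(Q,[1,50,99],axis=0).round(3).tolist())
# elbow end face bottoms/tops nearest the camera
for y0 in(-.17,-.16,-.15,-.14,-.13,-.12,-.06,-.05,-.04):
    q=Q[(Q[:,1]>y0)&(Q[:,1]<y0+.01)]; print(y0,len(q),q[:,2].min().round(4) if len(q) else "",np.percentile(q,95,axis=0).round(3) if len(q) else "")
E
python3 plan.py .6705 -.0998 .0145 0.4
```

```text
time: 5.0
eef_pos: [0.672, -0.1026, 0.1193]
tcp_rot: [0.707, 0.707, -0.001, -0.001]
contact_force: [0.4, 1.0, -2.2]
opening: 0.429
finger_force: 58.6
time: 5.5
eef_pos: [0.6698, -0.0984, 0.0693]
tcp_rot: [0.706, 0.709, -0.001, -0.002]
contact_force: [-0.7, 0.8, -1.4]
opening: 0.432
finger_force: 58.6
597 [[0.639, -0.157, 0.077], [0.663, -0.115, 0.096], [0.701, -0.053, 0.108]]
-0.17 0  
-0.16 63 0.0688 [ 0.665 -0.15   0.095]
-0.15 90 0.0783 [ 0.673 -0.14   0.1  ]
-0.14 63 0.0807 [ 0.679 -0.131  0.101]
-0.13 56 0.088 [ 0.682 -0.121  0.101]
-0.12 51 0.0886 [ 0.686 -0.11   0.102]
-0.06 14 0.0921 [ 0.65  -0.051  0.101]
-0.05 4 0.0893 [ 0.65  -0.046  0.099]
-0.04 0  
tcp [ 0.6708 -0.0989  0.0708] head 0.3 -> shift [-1.  -0.3 56.3] yaw -0.1 q6 -17.0
```

View pics/s3.png

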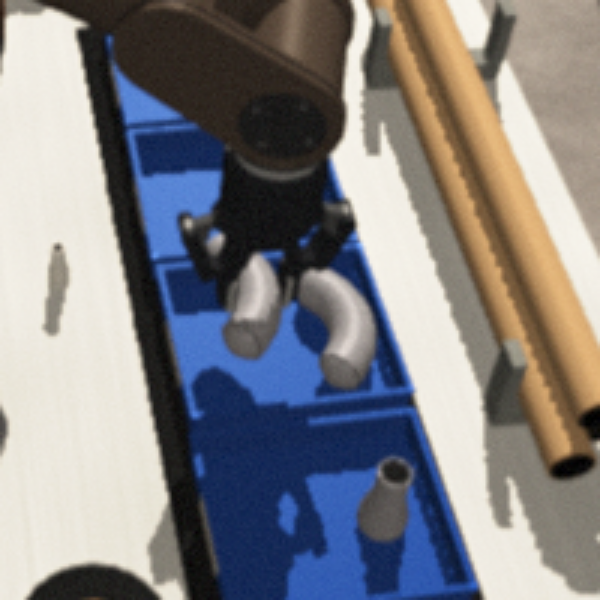

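```bash
python3 -m crank '[[[0,0,10],0,255],[[0,0,25],0,255],[[0,0,38],0,255],[[0,0,46],0,255],[[0,0,50],0,255],[[0,0,52],0,255],[[0,0,53],0,255],[[0,0,54],0,255],[[0,0,54],0,255]]'
python3 -m crank '[[[0,0,0.5],0,255],[[0,0,1],0,255],[[0,0,1.5],0,255],[[0,0,2],0,255],[[0,0,2],0,255]]'
```

```text
time: 6.45
eef_pos: [0.6717, -0.0997, 0.0178]
tcp_rot: [0.706, 0.708, 0.0, 0.0]
contact_force: [0.3, 0.0, -1.9]
opening: 0.428
finger_force: 58.6
time: 6.95
eef_pos: [0.6713, -0.0996, 0.0152]
tcp_rot: [0.706, 0.708, -0.0, -0.0]
contact_force: [-0.1, 0.7, -0.6]
opening: 0.43
finger_force: 58.6
```

```bash
python3 -m crank '[[[0,0,0.5],0,255],[[0,0,1],0,255],[[0,0,1],0,255]]'
python3 -m crank '[[[0,0,0.5],0,255],[[0,0,1],0,255],[[0,0,1],0,255]]'
```

```text
time: 7.25
eef_pos: [0.6713, -0.0995, 0.0142]
tcp_rot: [0.706, 0.708, -0.0, -0.0]
contact_force: [0.1, -0.3, -1.5]
opening: 0.427
finger_force: 58.6
time: 7.55
eef_pos: [0.6714, -0.0996, 0.0137]
tcp_rot: [0.706, 0.708, -0.0, -0.0]
contact_force: [-1.4, 0.8, 0.1]
opening: 0.43
finger_force: 58.8
```

```bash
python3 -m crank '[[[0,0,0.5],0,255],[[0,0,1],0,255],[[0,0,1],0,255],[[0,0,1],0,255]]'
```

```text
time: 7.95
eef_pos: [0.6714, -0.0996, 0.0136]
tcp_rot: [0.706, 0.708, -0.0, -0.0]
contact_force: [-3.8, 0.7, 4.5]
opening: 0.433
finger_force: 59.2
```

```bash
python3 -m crank '[[[0,0,0],0,140],[[0,0,0],0,120],[[0,0,0],0,100],[[0,0,0],0,85],[[0,0,0],0,85],[[0,0,0],0,85]]'
python3 -m crank '[[[0,0,-6],0,85],[[0,0,-20],0,85],[[0,0,-45],0,85],[[0,0,-75],0,85],[[0,0,-95],0,85],[[0,0,-100],0,85]]'
python3 plan.py .4385 .001 .10 0
```

```text
time: 8.55
eef_pos: [0.6713, -0.0996, 0.0121]
tcp_rot: [0.706, 0.708, -0.0, -0.0]
contact_force: [-0.3, 0.6, -0.7]
opening: 0.669
finger_force: 0.0
time: 9.15
eef_pos: [0.6738, -0.1002, 0.1177]
tcp_rot: [0.706, 0.708, 0.002, 0.004]
contact_force: [-1.0, -0.6, 0.0]
opening: 0.66
finger_force: 0.0
tcp [ 0.6738 -0.1002  0.1177] head 0.2 -> shift [ 102.2 -235.1   15.6] yaw 0.2 q6 -17.0
```

```bash
python3 -m crank '[[[5,-12,0],0,85],[[19,-43,2],0,85],[[35,-80,5],0,85],[[52,-120,8],0,85],[[69,-160,10],0,85],[[85,-195,10],0,85],[[96,-220,10],0,85],[[102,-233,10],0,85],[[102,-235,10],0,85],[[102,-235,10],0,85]]'
python3 plan.py .4385 .001 .0055 0
python3 - <<'E'
from m import *
c=read_camera("top"); W=points(c); f=c["frame"].astype(int); cv2.imwrite("pics/t4.png",cv2.resize(c["frame"][50:300,80:430],None,fx=2,fy=2))
W[f[...,0]-f[...,2]>40]=np.nan
print(fit_elbow(W,.67,-.1,.019,.057,.006))
E
```

```text
time: 10.15
eef_pos: [0.4361, 0.0015, 0.1025]
tcp_rot: [0.706, 0.708, 0.0, 0.0]
contact_force: [-0.4, 0.1, -0.1]
opening: 0.666
finger_force: 0.0
tcp [0.4361 0.0015 0.1025] head 0.2 -> shift [-0.5  2.3 97. ] yaw 0.2 q6 -13.0
(array([ 0.69151309, -0.10618606,  4.56127364]), 1609, np.float64(0.01136922624443117))
```

View pics/t4.png

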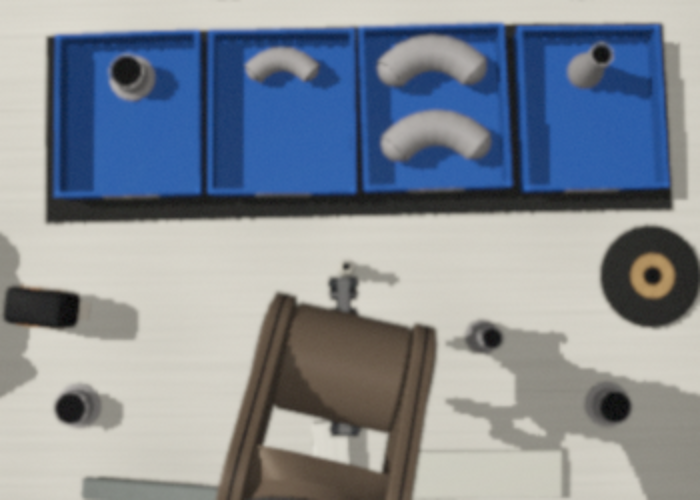

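```bash
python3 -m crank '[[[0,2,8],0,110],[[0,2,25],0,110],[[0,2,45],0,110],[[0,2,65],0,110],[[0,2,80],0,110],[[0,2,89],0,110],[[0,2,94],0,110],[[0,2,95],0,110],[[0,2,95],0,110]]'
python3 -m crank '[[[0,0,0],0,130],[[0,0,0],0,160],[[0,0,0],0,190],[[0,0,0],0,220],[[0,0,0],0,255],[[0,0,0],0,255],[[0,0,0],0,255]]' 50
python3 -m crank '[[[0,0,-5],0,255],[[0,0,-20],0,255],[[0,0,-45],0,255],[[0,0,-75],0,255],[[0,0,-100],0,255],[[0,0,-110],0,255],[[0,0,-113],0,255],[[0,0,-113],0,255]]'
python3 plan.py .6622 .068 .12 0.4
```

```text
time: 11.1
eef_pos: [0.4386, 0.0014, 0.0076]
tcp_rot: [0.706, 0.708, 0.0, 0.0]
contact_force: [-0.1, 0.6, -0.0]
opening: 0.57
finger_force: 0.0
time: 11.8
eef_pos: [0.4383, 0.0015, 0.0083]
tcp_rot: [0.706, 0.708, 0.0, 0.0]
contact_force: [-2.9, 0.6, 5.2]
opening: 0.287
finger_force: 45.1
time: 12.6
eef_pos: [0.4376, 0.0017, 0.1198]
tcp_rot: [0.706, 0.708, -0.0, -0.0]
contact_force: [1.1, 0.2, -0.4]
opening: 0.282
finger_force: 45.5
tcp [0.4376 0.0017 0.1198] head 0.2 -> shift [ 65.5 224.9  -0.3] yaw -0.2 q6 -13.0
```

```bash
python3 -m crank '[[[3,11,0],0,255],[[12,40,0],0,255],[[22,76,0],0,255],[[33,112,0],0,255],[[44,150,0],0,255],[[54,186,0],0,255],[[61,210,0],0,255],[[65,222,0],0,255],[[66,225,0],0,255],[[66,225,0],0,255]]'
python3 -m crank '[[[0,0,10],0,255],[[0,0,30],0,255],[[0,0,45],0,255],[[0,0,50],0,255],[[0,0,50],0,255]]'
python3 - <<'E'
from m import *
c=read_camera("side"); W=points(c); f=c["frame"].astype(int)
cv2.imwrite("pics/s5.png",cv2.resize(c["frame"][80:280,200:400],None,fx=3,fy=3))
W[f[...,0]-f[...,2]>30]=np.nan
Q=crop(W,.662,.068,.06,.055,.1)
for y0 in np.arange(.01,.12,.01):
    q=Q[(Q[:,1]>y0)&(Q[:,1]<y0+.01)]; print(y0.round(2),len(q),np.percentile(q,[5,95],axis=0).round(3).tolist() if len(q) else "")
E
python3 plan.py .6622 .068 .0145 0.4
```

```text
time: 13.6
eef_pos: [0.6623, 0.0687, 0.1182]
tcp_rot: [0.706, 0.709, -0.001, -0.001]
contact_force: [-0.2, -0.0, -1.4]
opening: 0.284
finger_force: 45.5
time: 14.1
eef_pos: [0.6614, 0.0683, 0.0686]
tcp_rot: [0.706, 0.708, -0.001, -0.001]
contact_force: [-0.8, 0.1, -0.6]
opening: 0.281
finger_force: 45.5
0.01 0 
0.02 6 [[0.666, 0.027, 0.07], [0.675, 0.03, 0.076]]
0.03 45 [[0.661, 0.03, 0.073], [0.679, 0.039, 0.085]]
0.04 47 [[0.654, 0.041, 0.072], [0.681, 0.049, 0.086]]
0.05 65 [[0.644, 0.052, 0.075], [0.68, 0.06, 0.098]]
0.06 65 [[0.637, 0.06, 0.077], [0.686, 0.069, 0.098]]
0.07 25 [[0.641, 0.071, 0.08], [0.675, 0.079, 0.095]]
0.08 22 [[0.659, 0.08, 0.08], [0.675, 0.089, 0.086]]
0.09 21 [[0.658, 0.09, 0.081], [0.676, 0.098, 0.088]]
0.1 3 [[0.668, 0.1, 0.082], [0.675, 0.104, 0.087]]
0.11 0 
tcp [0.6623 0.0683 0.0699] head 0.2 -> shift [-0.3 -0.1 55.4] yaw -0.2 q6 -3.0
```

View pics/s5.png

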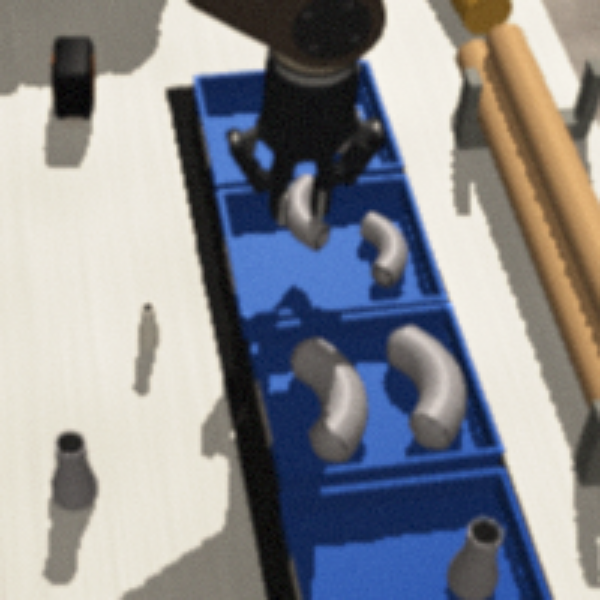

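```bash
python3 -m crank '[[[0,0,10],0,255],[[0,0,25],0,255],[[0,0,38],0,255],[[0,0,46],0,255],[[0,0,50],0,255],[[0,0,52],0,255],[[0,0,53],0,255],[[0,0,54],0,255],[[0,0,54.5],0,255],[[0,0,54.5],0,255]]'
python3 -m crank '[[[0,0,0.5],0,255],[[0,0,1],0,255],[[0,0,1],0,255]]'
python3 -m crank '[[[0,0,0.5],0,255],[[0,0,1],0,255],[[0,0,1],0,255]]'
```

```text
time: 15.15
eef_pos: [0.663, 0.0684, 0.0162]
tcp_rot: [0.706, 0.708, 0.0, 0.0]
contact_force: [0.4, 0.4, -0.7]
opening: 0.287
finger_force: 45.5
time: 15.45
eef_pos: [0.6627, 0.0684, 0.0148]
tcp_rot: [0.706, 0.708, -0.0, -0.0]
contact_force: [0.6, 1.2, 0.6]
opening: 0.282
finger_force: 45.5
time: 15.75
eef_pos: [0.6628, 0.0684, 0.0145]
tcp_rot: [0.706, 0.708, -0.0, -0.0]
contact_force: [-1.9, 0.3, 2.9]
opening: 0.285
finger_force: 46.0
```

```bash
python3 -m crank '[[[0,0,0],0,175],[[0,0,0],0,155],[[0,0,0],0,135],[[0,0,0],0,115],[[0,0,0],0,110],[[0,0,0],0,110]]'
python3 -m crank '[[[0,0,-6],0,110],[[0,0,-20],0,110],[[0,0,-45],0,110],[[0,0,-75],0,110],[[0,0,-105],0,110],[[0,0,-118],0,110],[[0,0,-120],0,110],[[0,0,-120],0,110]]'
python3 plan.py .447 -.149 .13 0
```

```text
time: 16.35
eef_pos: [0.6627, 0.0684, 0.0137]
tcp_rot: [0.706, 0.708, -0.0, -0.0]
contact_force: [0.5, -0.8, -0.2]
opening: 0.568
finger_force: 0.0
time: 17.15
eef_pos: [0.6625, 0.0684, 0.1337]
tcp_rot: [0.706, 0.708, -0.0, -0.0]
contact_force: [0.0, 0.2, -0.5]
opening: 0.569
finger_force: 0.0
tcp [0.6625 0.0684 0.1337] head 0.2 -> shift [-216.6 -216.2    3.7] yaw 0.2 q6 -3.0
```

```bash
python3 -m crank '[[[-12,-12,0],0,110],[[-40,-40,0],0,110],[[-72,-72,0],0,110],[[-106,-106,0],0,110],[[-140,-140,0],0,110],[[-172,-172,0],0,110],[[-198,-198,0],0,110],[[-212,-211,0],0,110],[[-217,-216,0],0,110],[[-217,-216,0],0,110]]'
python3 - <<'E'
from m import *
W=points(read_camera("side")); W2=points(read_camera("top"))
print(fit_round(W,.447,-.149,RED,0,.005)); 
W2[W2[...,2]>.06]=np.nan
c=read_camera("top"); f=c["frame"].astype(int); W=points(c); W[f[...,0]-f[...,2]>30]=np.nan
p=fit_elbow(W,.663,.068,.0127,.038,.006); print(p)
E
python3 plan.py .447 -.149 .040 0
```

```text
time: 18.15
eef_pos: [0.4466, -0.1494, 0.1325]
tcp_rot: [0.706, 0.708, -0.0, -0.001]
contact_force: [0.4, 0.6, -0.0]
opening: 0.566
finger_force: 0.0
(array([ 0.44759785, -0.14809133]), 237, np.float64(0.0007111188951608761))
(array([0.66063255, 0.0682203 , 3.14546125]), 409, np.float64(0.0008512532569497598))
tcp [ 0.4479 -0.1487  0.1334] head 0.3 -> shift [-0.4 -0.8 93.4] yaw 0.3 q6 -31.0
```

```bash
python3 -m crank '[[[0,-0.5,8],0,110],[[0,-0.5,25],0,110],[[0,-0.5,45],0,110],[[0,-0.5,65],0,110],[[0,-0.5,80],0,110],[[0,-0.5,88],0,110],[[0,-0.5,92],0,110],[[0,-0.5,93],0,110],[[0,-0.5,93],0,110]]'
python3 -m crank '[[[0,0,0],0,130],[[0,0,0],0,150],[[0,0,0],0,170],[[0,0,0],0,190],[[0,0,0],0,220],[[0,0,0],0,255],[[0,0,0],0,255],[[0,0,0],0,255]]' 50
python3 -m crank '[[[0,0,-5],0,255],[[0,0,-20],0,255],[[0,0,-45],0,255],[[0,0,-75],0,255],[[0,0,-100],0,255],[[0,0,-110],0,255],[[0,0,-113],0,255],[[0,0,-113],0,255]]'
python3 plan.py .6662 -.2676 .153 0.4
```

```text
time: 19.2
eef_pos: [0.4475, -0.1495, 0.0413]
tcp_rot: [0.706, 0.708, 0.0, 0.0]
contact_force: [0.3, -0.5, 0.3]
opening: 0.57
finger_force: 0.0
time: 20.0
eef_pos: [0.4472, -0.1496, 0.0413]
tcp_rot: [0.706, 0.708, -0.0, 0.0]
contact_force: [-1.6, -0.5, 5.3]
opening: 0.277
finger_force: 49.2
time: 20.8
eef_pos: [0.4465, -0.1491, 0.1529]
tcp_rot: [0.706, 0.708, -0.0, -0.001]
contact_force: [-0.5, 0.4, -2.0]
opening: 0.274
finger_force: 49.1
tcp [ 0.4465 -0.1491  0.1529] head 0.2 -> shift [-119.3  219.2   -0.4] yaw -0.2 q6 -31.0
```

```bash
python3 -m crank '[[[-6,11,0],0,255],[[-21,39,0],0,255],[[-40,74,0],0,255],[[-59,110,0],0,255],[[-79,146,0],0,255],[[-97,180,0],0,255],[[-110,204,0],0,255],[[-117,216,0],0,255],[[-119,219,0],0,255],[[-119,219,0],0,255]]'
python3 -m crank '[[[0,0,10],0,255],[[0,0,30],0,255],[[0,0,50],0,255],[[0,0,65],0,255],[[0,0,70],0,255],[[0,0,70],0,255]]'
python3 - <<'E'
from h import *
c=read_camera("side"); np.save("W6.npy",points(c))
cv2.imwrite("pics/s6.png",cv2.resize(c["frame"][150:350,250:450],None,fx=3,fy=3))
E
python3 plan.py .6662 -.2676 .0485 0.4
```

```text
time: 21.8
eef_pos: [0.6662, -0.2676, 0.1515]
tcp_rot: [0.706, 0.708, -0.0, -0.002]
contact_force: [-1.0, 1.0, -2.2]
opening: 0.274
finger_force: 49.3
time: 22.4
eef_pos: [0.6656, -0.2671, 0.0824]
tcp_rot: [0.706, 0.708, -0.0, -0.001]
contact_force: [0.4, 0.2, -2.1]
opening: 0.275
finger_force: 49.3
tcp [ 0.6664 -0.2675  0.0838] head 0.2 -> shift [-0.1 -0.2 35.3] yaw -0.2 q6 -30.0
```

View pics/s6.png

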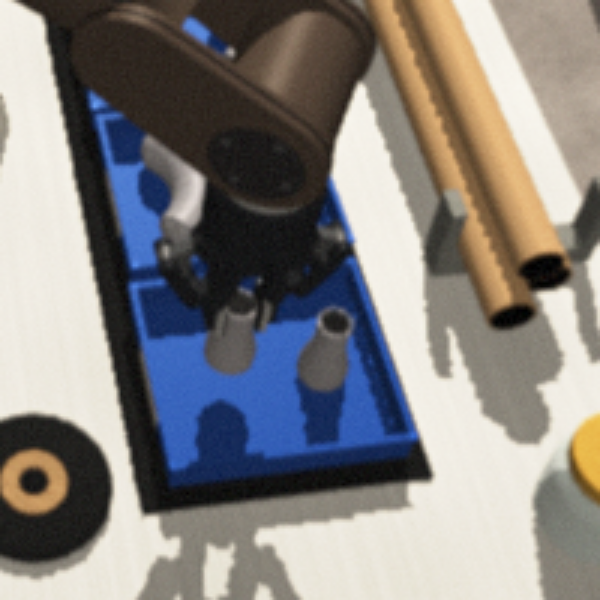

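```bash
python3 -m crank '[[[0,0,8],0,255],[[0,0,18],0,255],[[0,0,26],0,255],[[0,0,30],0,255],[[0,0,32],0,255],[[0,0,33],0,255],[[0,0,34],0,255],[[0,0,34.5],0,255],[[0,0,34.5],0,255]]'
python3 -m crank '[[[0,0,0.5],0,255],[[0,0,1],0,255],[[0,0,1],0,255]]'
python3 -m crank '[[[0,0,0.5],0,255],[[0,0,1],0,255],[[0,0,1],0,255]]'
```

```text
time: 23.35
eef_pos: [0.6666, -0.2677, 0.0496]
tcp_rot: [0.706, 0.708, 0.0, 0.0]
contact_force: [-0.1, 0.2, -1.3]
opening: 0.273
finger_force: 49.3
time: 23.65
eef_pos: [0.6664, -0.2676, 0.0483]
tcp_rot: [0.706, 0.708, -0.0, -0.0]
contact_force: [-0.1, -0.3, -1.1]
opening: 0.277
finger_force: 49.3
time: 23.95
eef_pos: [0.6665, -0.2677, 0.0475]
tcp_rot: [0.706, 0.708, -0.0, 0.0]
contact_force: [-1.3, -0.3, -1.2]
opening: 0.274
finger_force: 49.3
```

```bash
python3 -m crank '[[[0,0,0.5],0,255],[[0,0,0.5],0,255],[[0,0,0.5],0,255]]'
python3 -m crank '[[[0,0,0.5],0,255],[[0,0,0.5],0,255],[[0,0,0.5],0,255]]'
```

```text
time: 24.25
eef_pos: [0.6665, -0.2677, 0.0475]
tcp_rot: [0.706, 0.708, -0.0, 0.0]
contact_force: [-1.0, 0.4, 2.7]
opening: 0.272
finger_force: 49.6
time: 24.55
eef_pos: [0.6666, -0.2678, 0.0474]
tcp_rot: [0.706, 0.708, -0.0, 0.0]
contact_force: [-3.1, 0.2, 4.6]
opening: 0.275
finger_force: 49.9
```

```bash
python3 -m crank '[[[0,0,0],0,175],[[0,0,0],0,155],[[0,0,0],0,135],[[0,0,0],0,115],[[0,0,0],0,110],[[0,0,0],0,110]]'
python3 -m crank '[[[0,0,-6],0,110],[[0,0,-20],0,110],[[0,0,-45],0,110],[[0,0,-70],0,110],[[0,0,-85],0,110],[[0,0,-90],0,110],[[0,0,-90],0,110]]'
python3 plan.py .3712 -.287 .10 0
```

```text
time: 25.15
eef_pos: [0.6664, -0.2676, 0.0462]
tcp_rot: [0.706, 0.708, -0.0, -0.0]
contact_force: [0.2, -0.3, 0.2]
opening: 0.565
finger_force: 0.0
time: 25.85
eef_pos: [0.6669, -0.2678, 0.1376]
tcp_rot: [0.706, 0.708, 0.0, 0.001]
contact_force: [-0.5, 0.5, -0.6]
opening: 0.57
finger_force: 0.0
tcp [ 0.6669 -0.2678  0.1376] head 0.2 -> shift [ -18.1 -295.8   37.1] yaw 0.2 q6 -30.0
```

```bash
python3 -m crank '[[[-1,-14,0],0,110],[[-4,-50,2],0,90],[[-7,-92,8],0,75],[[-10,-136,15],0,75],[[-13,-180,22],0,75],[[-15,-222,28],0,75],[[-17,-258,33],0,75],[[-18,-284,36],0,75],[[-18,-295,37],0,75],[[-18,-296,37],0,75]]'
python3 plan.py .3712 -.287 .011 0
```

```text
time: 26.85
eef_pos: [0.3693, -0.2861, 0.0983]
tcp_rot: [0.706, 0.708, 0.0, -0.001]
contact_force: [0.9, 1.7, 0.2]
opening: 0.705
finger_force: 0.0
tcp [ 0.3693 -0.2861  0.0983] head 0.1 -> shift [-1.1  2.  87.3] yaw 0.1 q6 -50.0
```

```bash
python3 -m crank '[[[-0.5,1,8],0,75],[[-0.5,1,25],0,75],[[-0.5,1,45],0,75],[[-0.5,1,65],0,75],[[-0.5,1,78],0,75],[[-0.5,1,85],0,75],[[-0.5,1,88],0,75],[[-0.5,1,88],0,75],[[-0.5,1,88],0,75]]'
python3 -m crank '[[[0,0,0],0,95],[[0,0,0],0,115],[[0,0,0],0,135],[[0,0,0],0,155],[[0,0,0],0,200],[[0,0,0],0,255],[[0,0,0],0,255],[[0,0,0],0,255]]' 50
python3 -m crank '[[[0,0,-5],0,255],[[0,0,-20],0,255],[[0,0,-45],0,255],[[0,0,-75],0,255],[[0,0,-100],0,255],[[0,0,-110],0,255],[[0,0,-113],0,255],[[0,0,-113],0,255]]'
python3 plan.py .6563 .2 .124 0.4
```

```text
time: 27.75
eef_pos: [0.3721, -0.2877, 0.012]
tcp_rot: [0.706, 0.708, -0.0, 0.001]
contact_force: [-0.1, -0.2, 0.2]
opening: 0.704
finger_force: 0.0
time: 28.55
eef_pos: [0.3718, -0.2876, 0.0121]
tcp_rot: [0.706, 0.708, -0.0, 0.0]
contact_force: [-1.2, 0.6, 5.2]
opening: 0.427
finger_force: 50.3
time: 29.35
eef_pos: [0.3712, -0.2867, 0.1236]
tcp_rot: [0.706, 0.708, 0.0, -0.001]
contact_force: [0.5, -0.5, -0.6]
opening: 0.424
finger_force: 50.1
tcp [ 0.3712 -0.2867  0.1236] head 0.2 -> shift [ 4.857e+02  2.869e+02 -2.000e-01] yaw -0.2 q6 -50.0
```

```bash
python3 -m crank '[[[10,6,0],0,255],[[35,21,0],0,255],[[68,40,0],0,255],[[105,62,0],0,255],[[143,84,0],0,255],[[181,107,0],0,255],[[219,129,0],0,255],[[257,152,0],0,255],[[295,174,0],0,255],[[333,197,0],0,255]]'
python3 -m crank '[[[38,22,0],0,255],[[76,45,0],0,255],[[110,65,0],0,255],[[136,80,0],0,255],[[149,88,0],0,255],[[153,90,0],0,255],[[153,90,0],0,255]]'
python3 plan.py .6563 .2 .0183 0.4
```

```text
time: 30.35
eef_pos: [0.5667, 0.0493, 0.1223]
tcp_rot: [0.706, 0.709, -0.001, -0.001]
contact_force: [0.2, 0.5, -0.6]
opening: 0.423
finger_force: 50.1
time: 31.05
eef_pos: [0.6556, 0.2006, 0.1224]
tcp_rot: [0.705, 0.709, -0.001, -0.001]
contact_force: [-0.4, -0.5, -0.5]
opening: 0.419
finger_force: 50.2
tcp [0.6556 0.2006 0.1224] head 0.3 -> shift [ -0.5   1.  104.1] yaw -0.1 q6 8.0
```

```bash
python3 -m crank '[[[0,0,10],0,255],[[0,0,30],0,255],[[0,0,55],0,255],[[0,0,75],0,255],[[0,0,90],0,255],[[0,0,97],0,255],[[0,0,101],0,255],[[0,0,103],0,255],[[0,0,104],0,255],[[0,0,104],0,255]]'
python3 -m crank '[[[0,0,0.5],0,255],[[0,0,0.5],0,255],[[0,0,0.5],0,255]]'
python3 -m crank '[[[0,0,0.5],0,255],[[0,0,0.5],0,255],[[0,0,0.5],0,255]]'
python3 -m crank '[[[0,0,0.5],0,255],[[0,0,0.5],0,255],[[0,0,0.5],0,255]]'
```

```text
time: 32.05
eef_pos: [0.6574, 0.2, 0.0212]
tcp_rot: [0.706, 0.708, 0.001, 0.0]
contact_force: [0.1, -0.4, -0.5]
opening: 0.423
finger_force: 50.2
time: 32.35
eef_pos: [0.6569, 0.1999, 0.0201]
tcp_rot: [0.706, 0.708, 0.0, 0.0]
contact_force: [-0.6, -0.2, -0.5]
opening: 0.422
finger_force: 50.2
time: 32.65
eef_pos: [0.6567, 0.1998, 0.0192]
tcp_rot: [0.706, 0.708, -0.0, -0.0]
contact_force: [0.1, 0.1, -1.4]
opening: 0.423
finger_force: 50.2
time: 32.95
eef_pos: [0.6567, 0.1998, 0.0188]
tcp_rot: [0.706, 0.708, -0.0, -0.0]
contact_force: [-0.4, -0.2, -0.9]
opening: 0.421
finger_force: 50.2
```

```bash
python3 -m crank '[[[0,0,0.5],0,255],[[0,0,0.5],0,255],[[0,0,0.5],0,255]]'
python3 -m crank '[[[0,0,0.5],0,255],[[0,0,0.5],0,255],[[0,0,0.5],0,255]]'
```

```text
time: 33.25
eef_pos: [0.6567, 0.1999, 0.0183]
tcp_rot: [0.706, 0.708, -0.0, -0.0]
contact_force: [0.1, 0.2, -0.8]
opening: 0.425
finger_force: 50.2
time: 33.55
eef_pos: [0.6568, 0.1999, 0.0182]
tcp_rot: [0.706, 0.708, 0.0, 0.0]
contact_force: [-1.1, -0.5, 1.3]
opening: 0.426
finger_force: 50.3
```

```bash
python3 -m crank '[[[0,0,0],0,138],[[0,0,0],0,120],[[0,0,0],0,105],[[0,0,0],0,95],[[0,0,0],0,90],[[0,0,0],0,90]]'
python3 -m crank '[[[0,0,-6],0,90],[[0,0,-20],0,90],[[0,0,-45],0,90],[[0,0,-70],0,90],[[0,0,-85],0,90],[[0,0,-90],0,90],[[0,0,-90],0,90]]'
python3 plan.py .373 .2955 .10 20
```

```text
time: 34.15
eef_pos: [0.6568, 0.1999, 0.0178]
tcp_rot: [0.706, 0.708, 0.0, 0.0]
contact_force: [0.1, 0.2, -0.1]
opening: 0.649
finger_force: 0.0
time: 34.85
eef_pos: [0.6572, 0.1999, 0.1091]
tcp_rot: [0.706, 0.708, 0.001, 0.001]
contact_force: [-0.5, -0.0, -1.4]
opening: 0.65
finger_force: 0.0
tcp [0.6572 0.1999 0.1091] head 0.2 -> shift [  96.6 -283.9    8.5] yaw -19.8 q6 8.0
```

```bash
python3 -m crank '[[[5,-14,0],0,90],[[16,-48,0],0,80],[[30,-88,0],0,75],[[44,-130,2],0,75],[[59,-174,4],0,75],[[73,-214,6],0,75],[[84,-248,8],0,75],[[93,-273,8],0,75],[[96,-283,8],0,75],[[97,-284,8],0,75]]'
python3 - <<'E'
from m import *
c=read_camera("side"); W=points(c); print(fit_round(W,.373,.2955,FER,0,.008)[:2])
cv2.imwrite("pics/s8.png",cv2.resize(c["frame"][80:330,150:430],None,fx=2.4,fy=2.4))
E
python3 plan.py .373 .2955 .0115 0
```

```text
time: 35.85
eef_pos: [0.3711, 0.2958, 0.0989]
tcp_rot: [0.705, 0.709, -0.001, -0.0]
contact_force: [0.0, -0.5, -0.0]
opening: 0.704
finger_force: 0.0
(array([0.37381558, 0.29514586]), 88)
tcp [0.3723 0.2958 0.0994] head 0.2 -> shift [-0.3  0.8 87.9] yaw 0.2 q6 26.0
```

View pics/s8.png

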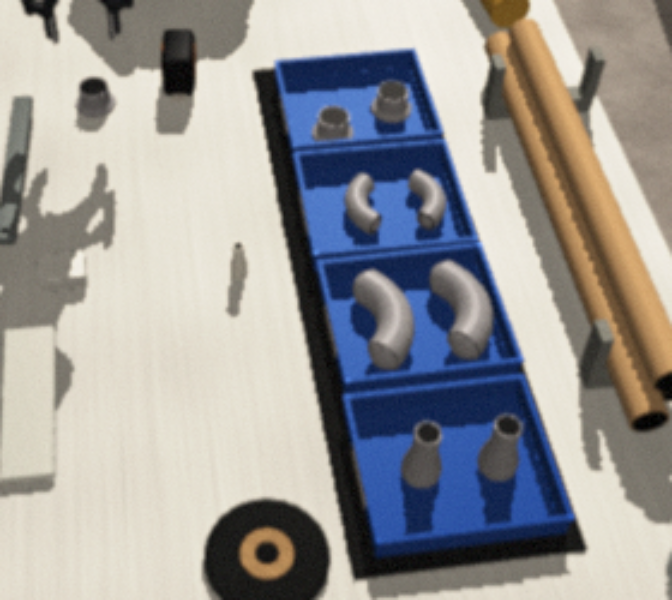

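```bash
python3 -m crank '[[[0,0.5,8],0,75],[[0,0.5,25],0,75],[[0,0.5,45],0,75],[[0,0.5,65],0,75],[[0,0.5,78],0,75],[[0,0.5,85],0,75],[[0,0.5,88],0,75],[[0,0.5,88],0,75],[[0,0.5,88],0,75]]'
python3 -m crank '[[[0,0,0],0,95],[[0,0,0],0,115],[[0,0,0],0,135],[[0,0,0],0,155],[[0,0,0],0,200],[[0,0,0],0,255],[[0,0,0],0,255],[[0,0,0],0,255]]' 50
python3 -m crank '[[[0,0,-5],0,255],[[0,0,-20],0,255],[[0,0,-45],0,255],[[0,0,-75],0,255],[[0,0,-100],0,255],[[0,0,-110],0,255],[[0,0,-113],0,255],[[0,0,-113],0,255]]'
python3 plan.py .656 .272 .124 0.4
```

```text
time: 36.8
eef_pos: [0.3737, 0.2961, 0.0126]
tcp_rot: [0.706, 0.708, 0.001, 0.0]
contact_force: [0.4, 0.1, 0.0]
opening: 0.703
finger_force: 0.0
time: 37.6
eef_pos: [0.3734, 0.2961, 0.0125]
tcp_rot: [0.706, 0.708, 0.0, 0.0]
contact_force: [-0.1, -1.0, 5.5]
opening: 0.424
finger_force: 50.4
time: 38.4
eef_pos: [0.3724, 0.2955, 0.1241]
tcp_rot: [0.706, 0.708, -0.001, -0.0]
contact_force: [-0.6, 0.6, -1.8]
opening: 0.426
finger_force: 50.1
tcp [0.3724 0.2955 0.1241] head 0.2 -> shift [-2.460e+01  2.835e+02 -2.000e-01] yaw -0.2 q6 26.0
```

```bash
python3 -m crank '[[[-1,14,0],0,255],[[-4,48,0],0,255],[[-8,88,0],0,255],[[-11,130,0],0,255],[[-15,174,0],0,255],[[-19,214,0],0,255],[[-22,248,0],0,255],[[-24,273,0],0,255],[[-25,282,0],0,255],[[-25,283,0],0,255]]'
python3 -m crank '[[[0,0,0],0,255],[[0,0,10],0,255],[[0,0,30],0,255],[[0,0,55],0,255],[[0,0,75],0,255],[[0,0,90],0,255],[[0,0,97],0,255],[[0,0,100],0,255],[[0,0,102],0,255],[[0,0,102],0,255]]'
python3 plan.py .656 .272 .0187 0.4
```

```text
time: 39.4
eef_pos: [0.6565, 0.2709, 0.1226]
tcp_rot: [0.706, 0.708, -0.001, -0.001]
contact_force: [0.2, 0.4, -0.4]
opening: 0.421
finger_force: 50.2
time: 40.4
eef_pos: [0.6566, 0.272, 0.0238]
tcp_rot: [0.706, 0.708, 0.001, 0.0]
contact_force: [0.2, -1.5, -0.3]
opening: 0.422
finger_force: 50.2
tcp [0.6566 0.272  0.0238] head 0.2 -> shift [-0.  -0.6  5.1] yaw -0.2 q6 14.0
```

```bash
python3 -m crank '[[[0,0,1],0,255],[[0,0,2],0,255],[[0,0,3],0,255],[[0,0,3],0,255]]'
python3 -m crank '[[[0,0,0.5],0,255],[[0,0,0.5],0,255],[[0,0,0.5],0,255]]'
python3 -m crank '[[[0,0,0.5],0,255],[[0,0,0.5],0,255],[[0,0,0.5],0,255]]'
python3 -m crank '[[[0,0,0.5],0,255],[[0,0,0.5],0,255],[[0,0,0.5],0,255]]'
```

```text
time: 40.8
eef_pos: [0.6559, 0.2718, 0.0198]
tcp_rot: [0.706, 0.708, -0.0, -0.0]
contact_force: [0.6, 0.6, -0.6]
opening: 0.417
finger_force: 50.2
time: 41.1
eef_pos: [0.656, 0.2718, 0.0193]
tcp_rot: [0.706, 0.708, -0.0, -0.0]
contact_force: [0.3, 0.5, -0.5]
opening: 0.424
finger_force: 50.2
time: 41.4
eef_pos: [0.656, 0.2719, 0.0188]
tcp_rot: [0.706, 0.708, -0.0, -0.0]
contact_force: [0.5, -0.9, -0.2]
opening: 0.421
finger_force: 50.2
time: 41.7
eef_pos: [0.6561, 0.2719, 0.0186]
tcp_rot: [0.706, 0.708, 0.0, 0.0]
contact_force: [-1.1, -0.7, 1.1]
opening: 0.419
finger_force: 50.3
```

Contact is made, so I release, retreat up and back, and look.

```bash
python3 -m crank '[[[0,0,0],0,138],[[0,0,0],0,120],[[0,0,0],0,105],[[0,0,0],0,95],[[0,0,0],0,90],[[0,0,0],0,90]]'
python3 -m crank '[[[0,0,-6],0,90],[[0,0,-20],0,90],[[0,0,-45],0,90],[[0,0,-75],0,90],[[0,0,-110],0,90],[[0,0,-140],0,90],[[0,-30,-150],0,90],[[0,-70,-150],0,90],[[0,-110,-150],0,90],[[0,-140,-150],0,90]]'
python3 -m crank '[[[5,-20,0],0,90],[[15,-50,0],0,90],[[20,-70,0],0,90],[[20,-80,0],0,90],[[20,-80,0],0,90]]'
python3 - <<'E'
from m import *
a=read_camera("top")["frame"][50:240,80:430]; b=read_camera("side")["frame"][80:330,230:430]
cv2.imwrite("pics/t9.png",cv2.resize(a,None,fx=2.2,fy=2.2)); cv2.imwrite("pics/s9.png",cv2.resize(b,None,fx=2.4,fy=2.4))
E
```

```text
time: 42.3
eef_pos: [0.656, 0.2719, 0.0183]
tcp_rot: [0.706, 0.708, 0.0, 0.0]
contact_force: [0.0, 0.1, -0.4]
opening: 0.647
finger_force: 0.0
time: 43.3
eef_pos: [0.5142, 0.2714, 0.1698]
tcp_rot: [0.706, 0.708, 0.001, 0.0]
contact_force: [0.7, 0.4, -0.1]
opening: 0.646
finger_force: 0.0
time: 43.8
eef_pos: [0.4354, 0.2912, 0.1694]
tcp_rot: [0.705, 0.709, 0.001, 0.0]
contact_force: [0.8, 0.5, -0.5]
opening: 0.647
finger_force: 0.0
```

View pics/t9.png

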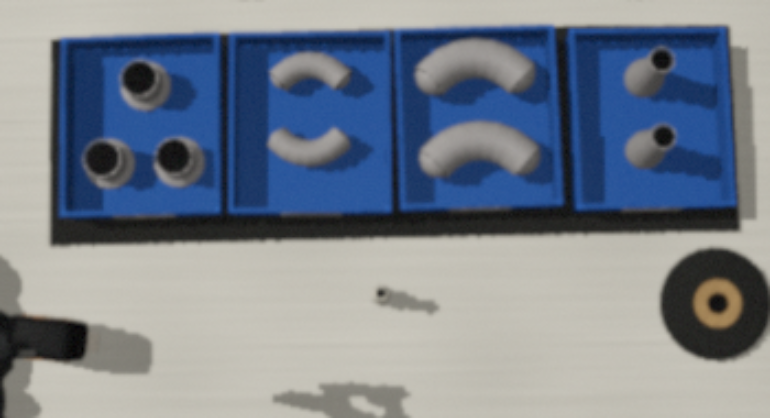

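View pics/s9.png

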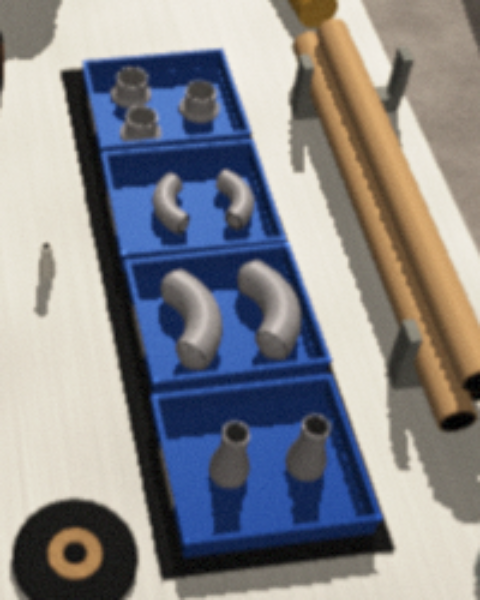

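The top view shows each loose fitting on its tray floor beside its match: ferrules at (108,160) and (178,160), small elbow at (308,147), large elbow at (478,147), reducer at (645,148). The side view shows them all upright or flat, with the gripper clear.

```bash
python3 -c "
from plant import ctrl; print(ctrl.sign_off())"
```

```text
the job is handed in; nothing more can be done
None
```

All five fittings are on the floors of their matching trays beside the ones already there, released and at rest, and I handed the job in at about 44 s of the 134 s allowed.

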